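# Seat a round bar in the V of the drilling vice and clamp it

## Task

Stand the loose round steel bar upright on the bed of the small V-jaw drilling vice, between the V block and the sliding jaw, and let go. Then push the sliding jaw up so that the bar settles against both faces of the V and stays held there on its own: snug, with a light hand push, never rammed; where exactly the V block was last set is not known, so feel for it. Leave the tools and parts around it where they are.

Things in the scene. Friction and masses are not known exactly. Their poses are not given: they have to be found in the camera images.
- bar_center (a point): centre (half-way up) of the loose round bar: plain bright oiled steel cylinder, 36 mm diameter, 70 mm tall, about 0.5 kg, standing on end on the bench beyond the vice; its z axis is the bar's length (up), its turn about z means nothing. (On the way: the large bench vice to the right of the robot is 0.21 m tall)
- v_vice: small drilling vice, fixed: grey iron bed 247 x 88 mm, 12 mm thick, with four low lugs. Origin at bench height under the bed, on its centre line, between jaw and V; x points along the bed from the sliding jaw to the V, y across, z up. Guide strips (21 mm above the bench) run beside the lane between them, which is 60 mm wide
- bed_spot (a point): point on the bed's top (12 mm above the bench), 12 mm along the vice's +x from its origin; a bar stood here is clear of jaw and V. Axes as the vice. Beyond it, towards +x, the V block: upright faces at 90 degrees opening to -x, left (+y) and right (-y), top 48 mm above the bench. It was bolted anywhere in a 20 mm range: a seated bar stands 14 to 35 mm beyond this point, not measured
- jaw (a joint): travel of the sliding jaw in m: 0 fully open, grows along the vice's +x to 0.062. At 0 its flat face (56 mm wide, top 48 mm above the bench) is at x = -26 mm of the vice. A brake holds it: about 6 N slides it either way, no spring, it stays where left; the bar adds about 1 N. Some 12 to 15 N on the plate in all seats and holds a bar well, over 20 N bruises it
- thumb_plate (a point): upright plate by which the jaw is pushed: 12 mm thick along the vice's x, 40 mm wide, top 88 mm above the bench. The point is in mid plate, 77 mm above the bench, and moves with the jaw, 48 mm behind the jaw's face. Axes as the vice. Behind it (away from the V) all is clear above 27 mm
- centre_punch: dark steel centre punch lying on the bench, 99 mm long, 11 mm thick, a bystander
- brass_ferrule: short brass-coloured tube standing on the bench, 33 mm diameter, 36 mm tall, a bystander
- die_segment: grey wedge-sided die block standing on the bench, 30 x 38 x 50 mm, a bystander
There are look-alikes about, which are no part of the job. What is shaped like the part that bears bar_center but pink or yellow is not meant.

How it is judged:
On the way:
1. the bar stands upright on the bed between the V and the jaw, let go (x of bar_center in the frame of v_vice between -0.012 and 0.05 m and y of bar_center in the frame of v_vice between -0.014 and 0.014 m and z of bar_center in the frame of v_vice below 0.049 m and angle between bar_center's own z axis and vertical below 0.05 rad and contact force between round_bar and the fingers below 0.1 N), for 0.2 s.
At the end, for the whole second after the job is handed in: the bar stands upright on the bed (within 0.03 rad and 1.5 mm), its axis within 1.5 mm of the seat point, bearing on each V face with more than 1.5 N and held by the jaw with more than 3 N, at rest, with nothing else touching it (contact force between round_bar and v_face_left above 1.5 N and contact force between round_bar and v_face_right above 1.5 N and contact force between round_bar and jaw above 3 N and horizontal distance between bar_center and v_seat below 0.0015 m and z of bar_center in the frame of v_vice below 0.0485 m and angle between bar_center's own z axis and vertical below 0.03 rad and linear speed of round_bar below 0.005 m/s).
It fails at once if the bar is rammed: more than 15 N between it and the jaw or a V face (contact force between round_bar and jaw above 15 N or contact force between round_bar and v_face_left above 15 N or contact force between round_bar and v_face_right above 15 N).
It fails at once if the bar is knocked over (angle between bar_center's own z axis and vertical above 0.6 rad).
It fails at once if a tool or part nearby is moved by more than 30 mm (distance of any of centre_punch, brass_ferrule, die_segment from where it was at the start of the episode above 0.03 m).
It also fails if it takes over 56 s, if anything falls off the work surface, if the arm or the gripper's body presses on something with over 40 N, if the wrist force passes 120 N, or if a joint passes its speed limit or range.

## Robot

A 6-joint arm with a two-finger parallel gripper is mounted at the origin on a cart in front of the work surface, level with it; the furniture and walls round the work are solid. World frame = base frame: x ahead of the robot, y to its left, z up, the work surface at z = 0. Lengths are in m, angles in rad, forces in N, time in s.
With the tool pointing down it reaches from about 0.225 to 0.875 m from the base axis. Payload 3.4 kg.
Tool frame: the origin (TCP) lies at the very end of the fingers, on their centre line; the grasp point (between the pads) lies 19 mm behind it; z points along the fingers, y is the direction in which the jaws open and shut (so a half turn about z gives the same grasp; the last joint's range is limited). The gripper opens to 85 mm and grips with 20 to 120 N. Pads are 22 mm wide; open, the fingers measure 114 mm over their backs; the gripper's body (76 mm by 85 mm) begins 54 mm behind the grasp point. The pads swing forward as they close: fully open they stand 13 mm farther back than shut.
Start: joints at [1.003, 0.276, 1.505, -0, 1.361, -0.121], TCP at [0.248, 0.519, 0.231] pointing down, gripper open.
Joint ranges: [-2.89, 2.89], [-0.75, 2.08], [0.22, 2.7], [-1.18, 4.32], [0.11, 2.71], [-2.7, 2.7]. Speed limits (rad/s): [2.57, 2.57, 3.14, 3.14, 3.14, 3.14].

## Interface

Orientations are given as a unit quaternion [w, x, y, z].
In Python, from rig import manip, viewer, job gives the robot as it stands.
- The arm moves only by the shell command python3 -m crank 'ROWS' [OPENING] [FORCE]. ROWS is JSON, a list of rows, each a list of 6 numbers: the shift along the tool's x, y, z in m, then the turn, a rotation vector about the tool's x, y, z in degrees. In form: [[dx, dy, dz, rx, ry, rz], ...]. A call has 1 to 20 rows; each row is the pose to reach, as a shift and turn from the pose measured when the call began, along the tool's axes at that moment; what a row does not reach only later rows make up. A row lasts 1/8 s, in which the tool goes at most 62.5 mm and 10.7 degrees, less where a joint would pass 70% of its speed; a pose out of reach is approached as far as the arm can. A call with a gripper value outside its range is refused whole. OPENING is the opening, from 0 (shut) to 1 (fully open), set as the call begins (- or left out, the last holds). The fingers move at their own pace and stop on an object; FORCE is the grip in N (left out, the last holds). Time passes only in rows, so rows that repeat a pose let the fingers close. It gives the time, the measured TCP pose, the force and the opening at its end, in the units of the state.
- manip.get_state(): the state, without advancing time (a new reading comes with each control period).
- viewer.get_image(name): name is "scene" or "top" or "wrist"; returns a dict with "frame" (420x560x3 uint8, blue, green, red), "range_z" (420x560 float32, m along the optical axis (not along the pixel's ray), 0 where there is no reading), "intrinsics" (3x3 intrinsics, pixels), "world_from_camera" (4x4, takes a point from camera to world coordinates); the wrist camera has in their place "mount" (4x4, takes a point from camera to tool coordinates, whose origin is the TCP and whose axes are the flange's). Camera axes: x right, y up, looking along -z (the intrinsics and any distortion apply to the point x, -y, -z); pixel columns grow to the right and rows downward; lengths in m; the calibration is good to about 2 mm. A picture is of the moment at which its call begins: read the wrist's pose just before it.
- job.sign_off(): hands the job in, once; it reports no verdict.
The state is a dict: "clock": time; "qpos": joint angles; "qd": joint speeds; "effort": joint torques, N m; "position": TCP position; "ee_rot": TCP orientation; "contact_force": force on the tool from outside, world axes, zero at the start; "moment": the same for the moment, N m; "width": finger opening in m.
Only numpy, scipy, OpenCV 4.12 (cv2) and the standard library are available. Lean on these libraries where they do the work, as an engineer would, in place of code of your own. Each camera call takes 0.05 s, during which the arm holds its last target. There are 200 camera calls.

## Working session

There is one attempt and no reset: what is moved stays moved. The work goes in short steps, Python scripts to look and compute and a shell command to move; the robot and the scene stay as the last step left them, time stands still between calls to the robot, and variables do not carry over. Pictures are saved under pics/ and viewed, about 8 in all and at most 12, crops included, and the job is handed in when it is done.

```bash
mkdir -p pics; ls; cat > h.py <<'E'
import numpy as np, cv2
from rig import manip, viewer, job
from scipy.spatial.transform import Rotation as R
def grab(n):
    s=manip.get_state(); d=viewer.get_image(n)
    if n=='wrist':
        q=np.array(s['ee_rot']); T=np.eye(4); T[:3,:3]=R.from_quat(q[[1,2,3,0]]).as_matrix(); T[:3,3]=s['position']
        d['world_from_camera']=T@d['mount']
    return d
def pts(d):
    K=d['intrinsics'];z=d['range_z'];h,w=z.shape;v,u=np.mgrid[:h,:w]
    X=np.stack([(u-K[0,2])*z/K[0,0],-(v-K[1,2])*z/K[1,1],-z],-1)
    T=d['world_from_camera'];return X@T[:3,:3].T+T[:3,3]
def ray(d,u,v,zp):
    K=d['intrinsics'];T=d['world_from_camera'];r=T[:3,:3]@np.array([(u-K[0,2])/K[0,0],-(v-K[1,2])/K[1,1],-1.]);o=T[:3,3]
    return o+r*(zp-o[2])/r[2]
E
python3 - <<'E'
from h import *
import pickle
s=manip.get_state();print(s)
for n in('scene','top'):
    d=grab(n);pickle.dump(d,open(n+'.pkl','wb'));print(d.keys(),d['intrinsics'],d['world_from_camera'])
    cv2.imwrite(f'pics/{n}.png',d['frame'])
E
```

```text
pics
{'clock': 0.0, 'qpos': array([ 1.00298461e+00,  2.76567337e-01,  1.50612332e+00, -2.31038338e-05,
        1.36067300e+00, -1.21015674e-01]), 'qd': array([ 9.13222323e-05,  1.00058001e-03, -2.47247598e-03, -2.92536718e-04,
        2.50340494e-06,  7.89160404e-04]), 'effort': array([ 9.24512788e-04, -4.16763318e+01, -2.45801586e+01, -2.98308332e-04,
        1.10727726e-02,  5.62371270e-06]), 'position': array([0.24818513, 0.51810642, 0.23045938]), 'ee_rot': array([-2.88353152e-04,  2.21542029e-01,  9.75150422e-01, -8.37314386e-04]), 'contact_force': array([-0.10895584, -0.37079866,  0.00888777]), 'moment': array([-0.04434778,  0.0167795 ,  0.00565612]), 'width': 0.08511175775581288}
dict_keys(['frame', 'range_z', 'intrinsics', 'world_from_camera']) [[429.16239949   0.         279.98271171]
 [  0.         429.16239949 210.40889762]
 [  0.           0.           1.        ]] [[ 0.68463272  0.50705286 -0.52361765  0.12032784]
 [-0.72888449  0.47856193 -0.48959766 -0.11778365]
 [ 0.00233158  0.71685136  0.69722212  0.66004176]
 [ 0.          0.          0.          1.        ]]
dict_keys(['frame', 'range_z', 'intrinsics', 'world_from_camera']) [[481.77144276   0.         285.78741644]
 [  0.         481.77144276 207.47278639]
 [  0.           0.           1.        ]] [[-0.02978609  0.98240996 -0.18434602  0.39932933]
 [-0.99947299 -0.03165373 -0.00719596  0.30193768]
 [-0.01290462  0.18403453  0.98283506  0.91028783]
 [ 0.          0.          0.          1.        ]]
```

View pics/scene.png

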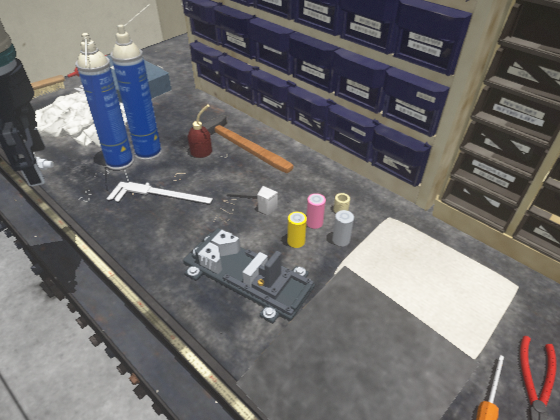

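View pics/top.png

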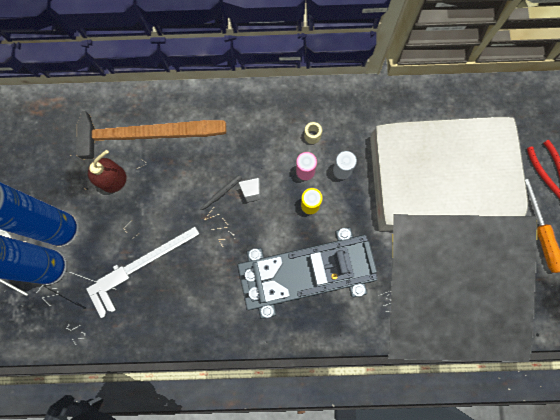

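Candidates (top view): grey cylinder (345,165), pink (306,165) and yellow (312,201). The grey one is bright steel, so it fits the description. The brass ferrule is at (314,133), the die at (250,188) and the punch near (222,193). In the vice, the V is at (270,280), the jaw at (320,268) and the plate at (343,262).

```bash
python3 - <<'E'
from h import *
import pickle
t=pickle.load(open('top.pkl','rb'));s=pickle.load(open('scene.pkl','rb'))
P=pts(t);Q=pts(s)
f=t['frame']
def info(name,d,P,u0,u1,v0,v1,zl,zh):
    m=np.zeros(P.shape[:2],bool);m[v0:v1,u0:u1]=1
    m&=(P[...,2]>zl)&(P[...,2]<zh)&(d['range_z']>0)
    p=P[m];v,u=np.nonzero(m)
    if len(p)<5: print(name,'few');return
    r=cv2.minAreaRect((p[:,:2]*1000).astype(np.float32))
    (c,rad)=cv2.minEnclosingCircle((p[:,:2]*1000).astype(np.float32))
    print(name,len(p),'med',p.mean(0).round(4),'rect',np.round(r[0],1),np.round(r[1],1),round(r[2],1),'circ',np.round(c,1),round(rad,1))
info('bar top',t,P,325,365,145,188,.06,.08)
info('bar scn',s,Q,328,362,205,250,.066,.075)
info('pink',t,P,290,322,148,185,.06,.08)
info('yel',t,P,298,328,185,218,.06,.08)
info('ferr',t,P,300,326,118,147,.025,.05)
info('die',t,P,235,265,170,205,.04,.06)
info('bed all',t,P,235,385,225,325,.008,.1)
info('jaw/V tops',t,P,305,335,245,290,.043,.055)
info('V top',t,P,250,300,250,310,.043,.055)
info('plate',t,P,325,365,240,290,.08,.095)
info('grey box',t,P,390,540,210,360,.02,.4)
info('scene right box',s,Q,330,480,270,400,.02,.4)
for u,v in((460,285),(450,150),(308,272)):print(P[v,u])
a=cv2.resize(f[110:330,225:395],None,fx=2.6,fy=2.6,interpolation=cv2.INTER_CUBIC)
b=cv2.resize(s['frame'][180:325,180:370],None,fx=1.8,fy=1.8)
c=np.zeros((572,800,3),np.uint8);c[:,:442]=a[:572,:442];c[:261,450:792]=b
cv2.imwrite('pics/crop1.png',c)
E
```

```text
bar top 325 med [0.6391 0.198  0.0699] rect [640.4 197.7] [34.6 35.6] 86.5 circ [640.4 197.1] 18.5
bar scn 197 med [0.6375 0.1958 0.0684] rect [638.4 196.8] [36.5 33.3] 36.2 circ [639.  195.7] 18.5
pink 322 med [0.6395 0.2694 0.0701] rect [640.6 269.9] [36.  34.5] 0.1 circ [640.8 269.4] 18.4
yel 329 med [0.5726 0.2624 0.0701] rect [573.2 261.8] [33.9 35.5] 88.2 circ [573.3 262.4] 18.0
ferr 174 med [0.7108 0.2532 0.0344] rect [712. 253.] [32.4 32. ] 84.6 circ [711.8 253.2] 16.7
die 299 med [0.6005 0.3732 0.05  ] rect [600.3 373.4] [30.8 36.2] 8.6 circ [602.8 373.1] 21.4
bed all 7005 med [0.4452 0.2734 0.0251] rect [449.4 256.2] [127.4 282.6] 11.2 circ [451.1 256.3] 146.9
jaw/V tops 373 med [0.4504 0.2515 0.0483] rect [452.3 242.3] [55.6 42.2] 11.2 circ [451.4 247.2] 31.3
V top 1008 med [0.4321 0.3431 0.0484] rect [432.8 341.4] [72.1 55. ] 11.0 circ [433.4 339. ] 43.7
plate 173 med [0.457  0.2163 0.0876] rect [457.5 216. ] [39.8 12.5] 11.1 circ [457.5 215.9] 19.9
grey box 18923 med [0.4282 0.0011 0.053 ] rect [423.8 -13.9] [283.  241.5] 88.0 circ [430.8  -5.6] 173.6
scene right box 18869 med [ 0.5046 -0.0202  0.0625] rect [526.6 -25.7] [232. 261.] 39.4 circ [526.6 -25.9] 173.7
[0.41240899 0.00703315 0.05114104]
[0.65360509 0.0076409  0.06795497]
[0.4450215  0.27113363 0.01400092]
```

View pics/crop1.png

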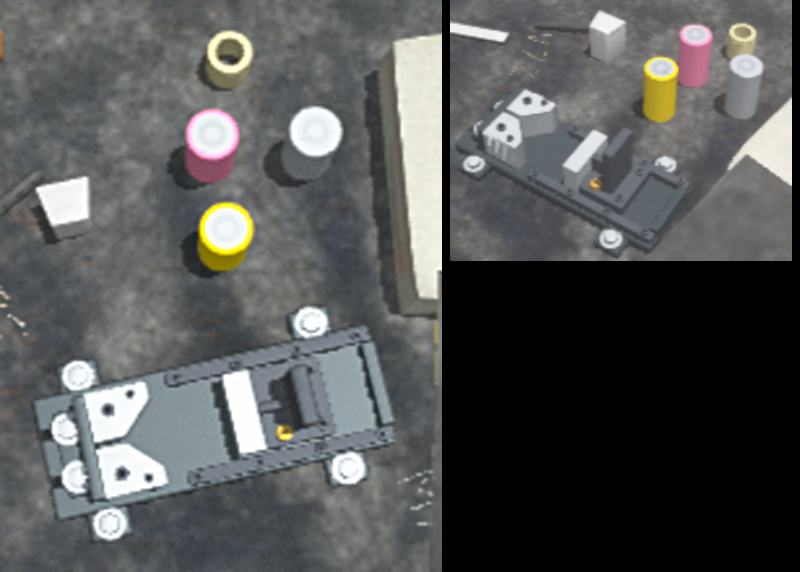

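The crop shows the plain grey steel bar, upright in its own spot at about (315,145) in the crop, with pink at (212,145) and yellow at (225,235). The vice's V opens toward the jaw, and the jaw appears fully open. Next I check the vice frame and work out the shifts.

```bash
cat >> h.py <<'E'
A=np.radians(11.1);XV=np.array([-np.sin(A),np.cos(A)]);YV=np.array([-np.cos(A),-np.sin(A)])
OV=np.array([.4575,.2160])+.074*XV
def plan(x,y,z,ang=None):
    s=manip.get_state();q=np.array(s['ee_rot']);M=R.from_quat(q[[1,2,3,0]])
    d=M.inv().apply(np.array([x,y,z])-s['position'])
    if ang is None: ang=A
    Y=np.array([np.cos(ang),np.sin(ang),0]);
    if Y@M.as_matrix()[:,1]<0:Y=-Y
    Z=np.array([0,0,-1.]);W=np.stack([np.cross(Y,Z),Y,Z],1)
    rv=np.degrees((M.inv()*R.from_matrix(W)).as_rotvec())
    print('shift',d.round(4),'rot',rv.round(2),'t',round(s['clock'],2),'F',np.round(s['contact_force'],2),'pos',np.round(s['position'],4),'w',round(s['width'],4))
def vice(p): return np.array([(np.asarray(p)[...,:2]-OV)@XV,(np.asarray(p)[...,:2]-OV)@YV]).T
E
python3 - <<'E'
from h import *
import pickle
print('O',OV)
for n in('top','scene'):
    d=pickle.load(open(n+'.pkl','rb'));P=pts(d);v=vice(P.reshape(-1,3));z=P[...,2].ravel()
    for nm,zl,zh,x0,x1 in(('plate',.082,.093,-.11,-.04),('jawtop',.045,.051,-.05,0),('V',.045,.051,.005,.13),('bed',.009,.015,-.2,.2)):
        m=(z>zl)&(z<zh)&(v[:,0]>x0)&(v[:,0]<x1)&(abs(v[:,1])<.06)
        p=v[m]*1000;print(n,nm,m.sum(),np.percentile(p,[1,50,99],axis=0).round(1).tolist())
        if nm=='V':
            for y in(-30,-20,-10,-3,3,10,20,30):
                q=p[abs(p[:,1]-y)<1.5]
                if len(q):print('  y',y,'xmin',q[:,0].min().round(1))
plan(.6397,.1968,.20)
E
```

```text
O [0.44325337 0.28861566]
top plate 170 [[-80.2, -19.1], [-73.8, 0.5], [-68.0, 19.3]]
top jawtop 315 [[-48.8, -27.2], [-35.3, -0.3], [-26.2, 27.3]]
top V 914 [[27.4, -35.2], [56.8, -0.0], [78.2, 35.5]]
  y -30 xmin 27.4
  y -20 xmin 31.5
  y -10 xmin 39.0
  y -3 xmin 46.1
  y 3 xmin 47.6
  y 10 xmin 41.8
  y 20 xmin 30.0
  y 30 xmin 26.4
top bed 2954 [[-129.0, -57.0], [0.8, 1.7], [106.8, 57.2]]
scene plate 137 [[-81.7, -16.6], [-76.6, 4.4], [-70.2, 22.2]]
scene jawtop 243 [[-47.8, -25.3], [-37.0, 3.4], [-27.6, 29.7]]
scene V 606 [[25.9, -32.8], [53.2, 6.0], [75.7, 38.0]]
  y -30 xmin 25.8
  y -20 xmin 25.9
  y -10 xmin 37.1
  y -3 xmin 44.2
  y 3 xmin 69.5
  y 10 xmin 42.2
  y 20 xmin 32.1
  y 30 xmin 26.1
scene bed 1749 [[-138.8, -53.2], [-5.0, 12.8], [104.5, 57.5]]
shift [-0.4919 -0.1206  0.0306] rot [-9.00e-02  3.00e-02  5.33e+01] t 0.1 F [ 0.15  0.15 -0.01] pos [0.2482 0.5182 0.2305] w 0.0856
```

```bash
python3 -m crank '[[-0.055,-0.0135,0.003,0,0,8],[-0.11,-0.027,0.007,0,0,16],[-0.165,-0.04,0.01,0,0,24],[-0.22,-0.054,0.014,0,0,32],[-0.275,-0.067,0.017,0,0,40],[-0.33,-0.081,0.02,0,0,48],[-0.385,-0.094,0.024,0,0,53.3],[-0.44,-0.108,0.028,0,0,53.3],[-0.475,-0.1165,0.03,0,0,53.3],[-0.492,-0.1206,0.0306,0,0,53.3],[-0.492,-0.1206,0.0306,0,0,53.3],[-0.492,-0.1206,0.0306,0,0,53.3]]' 1 40
python3 - <<'E'
from h import *
d=grab('wrist');cv2.imwrite('pics/w1.png',d['frame'])
P=pts(d);m=(abs(P[...,2]-.07)<.006)&(np.hypot(P[...,0]-.6397,P[...,1]-.1968)<.03)
p=P[m];print(len(p),p.mean(0) if len(p) else '',cv2.minEnclosingCircle((p[:,:2]*1000).astype(np.float32)) if len(p) else '')
plan(.6397,.1968,.04)
E
```

```text
clock: 1.6
position: [0.6385, 0.1979, 0.2001]
ee_rot: [-0.001, 0.635, 0.773, -0.001]
contact_force: [-0.3, -0.5, -0.8]
width: 0.0853
1081 [0.64005217 0.19739186 0.07055806] ((640.5167846679688, 196.4451141357422), 18.37347412109375)
shift [-0.0014  0.0013  0.1603] rot [-0.1   0.03  0.09] t 1.65 F [-0.29 -0.07 -0.05] pos [0.6385 0.1981 0.2003] w 0.0856
```

View pics/w1.png

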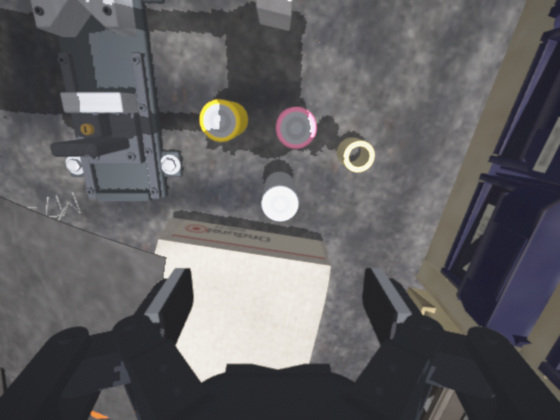

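The wrist view shows the bar at (280,203), centred between the fingers and clear of pink (297,127), yellow (222,120) and the box below. Descend and grip.

```bash
python3 -m crank '[[-0.001,0.001,0.05,0,0,0],[-0.0014,0.0015,0.1,0,0,0],[-0.0014,0.0015,0.14,0,0,0],[-0.0014,0.0015,0.16,0,0,0],[-0.0014,0.0015,0.16,0,0,0]]' 1 40
python3 -m crank '[[0,0,0,0,0,0],[0,0,0,0,0,0],[0,0,0,0,0,0],[0,0,0,0,0,0],[0,0,0,0,0,0],[0,0,0,0,0,0]]' 0.2 40
python3 -m crank '[[0,0,-0.02,0,0,0],[0,0,-0.06,0,0,0],[0,0,-0.1,0,0,0],[0,0,-0.11,0,0,0],[0,0,-0.11,0,0,0]]' 
python3 - <<'E'
from h import *
p=OV+.009*XV;plan(p[0],p[1],.15)
E
```

```text
clock: 2.28
position: [0.6377, 0.1978, 0.0389]
ee_rot: [-0.002, 0.634, 0.773, -0.002]
contact_force: [-0.3, 0.1, -0.6]
width: 0.0856
clock: 3.02
position: [0.6387, 0.1981, 0.0403]
ee_rot: [-0.001, 0.634, 0.773, -0.001]
contact_force: [0.5, 1.3, 6.3]
width: 0.0348
clock: 3.65
position: [0.6383, 0.1979, 0.1492]
ee_rot: [-0.002, 0.634, 0.773, -0.002]
contact_force: [-0.4, 0.2, -6.0]
width: 0.0351
shift [ 0.136  -0.1736  0.    ] rot [-0.27 -0.    0.16] t 3.65 F [-0.38  0.16 -6.02] pos [0.6383 0.1979 0.1492] w 0.0351
```

```bash
python3 -m crank '[[0.02,-0.026,0,0,0,0],[0.05,-0.064,0,0,0,0],[0.08,-0.102,0,-0.1,0,0],[0.11,-0.14,0,-0.2,0,0],[0.13,-0.166,0,-0.27,0,0.1],[0.136,-0.1736,0,-0.27,0,0.16],[0.136,-0.1736,0,-0.27,0,0.16],[0.136,-0.1736,0,-0.27,0,0.16]]'
python3 - <<'E'
from h import *
p=OV+.009*XV;plan(p[0],p[1],.056)
for n in('top','scene'):
    d=grab(n);cv2.imwrite('pics/b_%s.png'%n,d['frame'])
    if n=='scene':cv2.imwrite('pics/b_crop.png',cv2.resize(d['frame'][130:330,170:370],None,fx=2.5,fy=2.5))
E
```

```text
clock: 4.65
position: [0.4426, 0.297, 0.1494]
ee_rot: [0.0, 0.636, 0.772, -0.0]
contact_force: [-0.8, -0.3, -5.1]
width: 0.0351
shift [ 0.0007 -0.001   0.0934] rot [ 0.    0.04 -0.03] t 4.65 F [-0.82 -0.3  -5.07] pos [0.4426 0.297  0.1494] w 0.0351
```

View pics/b_crop.png

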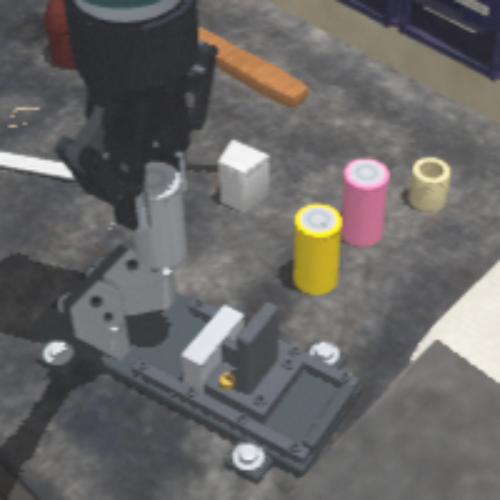

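The bar hangs upright at crop (160,215), above the bed in front of the V; the bystanders are untouched. Lower, then feel for the bed.

```bash
python3 -m crank '[[0,-0.001,0.04,0,0,0],[0,-0.001,0.075,0,0,0],[0,-0.001,0.09,0,0,0],[0,-0.001,0.094,0,0,0],[0,-0.001,0.094,0,0,0]]'
python3 -m crank '[[0,0,0.001,0,0,0],[0,0,0.002,0,0,0],[0,0,0.002,0,0,0]]'
```

```text
clock: 5.38
position: [0.4427, 0.2971, 0.0565]
ee_rot: [0.001, 0.636, 0.772, 0.001]
contact_force: [1.4, -0.3, -5.4]
width: 0.0346
clock: 5.75
position: [0.4429, 0.2972, 0.0549]
ee_rot: [0.001, 0.636, 0.772, 0.001]
contact_force: [-1.1, -0.2, -4.4]
width: 0.035
```

```bash
python3 -m crank '[[0,0,0.001,0,0,0],[0,0,0.0015,0,0,0],[0,0,0.0015,0,0,0]]'
python3 -m crank '[[0,0,0.0005,0,0,0],[0,0,0.001,0,0,0],[0,0,0.001,0,0,0]]'
```

```text
clock: 6.12
position: [0.4428, 0.2972, 0.0533]
ee_rot: [0.001, 0.636, 0.772, 0.001]
contact_force: [1.1, 0.0, -3.7]
width: 0.0347
clock: 6.5
position: [0.4428, 0.2972, 0.0524]
ee_rot: [0.001, 0.636, 0.772, 0.001]
contact_force: [-0.4, -0.3, -3.1]
width: 0.0349
```

```bash
python3 -m crank '[[0,0,0.0005,0,0,0],[0,0,0.001,0,0,0],[0,0,0.001,0,0,0]]'
```

```text
clock: 6.88
position: [0.443, 0.2973, 0.0523]
ee_rot: [0.001, 0.636, 0.772, 0.001]
contact_force: [-0.6, 0.0, 4.8]
width: 0.0353
```

Contact with the bed (+4.8 N). Release and rise.

```bash
python3 -m crank '[[0,0,0,0,0,0],[0,0,0,0,0,0],[0,0,0,0,0,0],[0,0,0,0,0,0],[0,0,0,0,0,0]]' 0.9
python3 -m crank '[[0,0,-0.02,0,0,0],[0,0,-0.06,0,0,0],[0,0,-0.11,0,0,0],[0,0,-0.15,0,0,0],[0,0,-0.15,0,0,0]]'
python3 - <<'E'
from h import *
for n in('top','scene','wrist'):
    d=grab(n);P=pts(d);z=P[...,2];v=vice(P.reshape(-1,3)).reshape(P.shape[:2]+(2,))
    m=(abs(z-.082)<.006)&(np.hypot(v[...,0]-.009,v[...,1])<.035)
    p=(v[m]*1000).astype(np.float32)
    print(n,len(p),p.mean(0) if len(p) else'',z[m].mean(),cv2.minEnclosingCircle(p) if len(p) else '')
    if n=='wrist': cv2.imwrite('pics/w2.png',d['frame'])
    m=(abs(z-.088)<.004)&(abs(v[...,0]+.074)<.03)&(abs(v[...,1])<.03);print(' plate',np.median(v[m],0)*1000,P[m].mean(0))
p=OV+XV*(-.074-.06);print(p);plan(p[0],p[1],.2)
E
```

```text
clock: 7.5
position: [0.443, 0.2973, 0.0522]
ee_rot: [0.001, 0.636, 0.772, 0.001]
contact_force: [-0.5, -0.4, 0.1]
width: 0.0771
clock: 8.12
position: [0.4447, 0.2982, 0.2059]
ee_rot: [0.002, 0.636, 0.772, 0.005]
contact_force: [1.1, 0.4, 0.8]
width: 0.0769
top 0  nan 
 plate [nan nan] [nan nan nan]
scene 258 [5.3266478 1.3087718] 0.08045092539699264 ((6.669532775878906, 0.05160331726074219), 19.392791748046875)
 plate [-75.85680988   3.22187251] [0.45464409 0.2134503  0.08635452]
wrist 1159 [ 7.6242323 -1.7685832] 0.08259748790432618 ((6.240236282348633, -1.9343985319137573), 18.328039169311523)
 plate [-73.26577227   0.6780046 ] [0.45704856 0.2162679  0.08784721]
[0.46905132 0.15712244]
shift [-0.1423  0.      0.0012] rot [ 0.07 -0.   -0.07] t 8.28 F [-0.16 -0.82 -0.24] pos [0.4418 0.2968 0.2012] w 0.0772<stdin>:6: RuntimeWarning: Mean of empty slice.
  ret = ret.dtype.type(ret / rcount)
  return _methods._mean(a, axis=axis, dtype=dtype,
  ret = um.true_divide(
<stdin>:8: RuntimeWarning: Mean of empty slice.
```

View pics/w2.png

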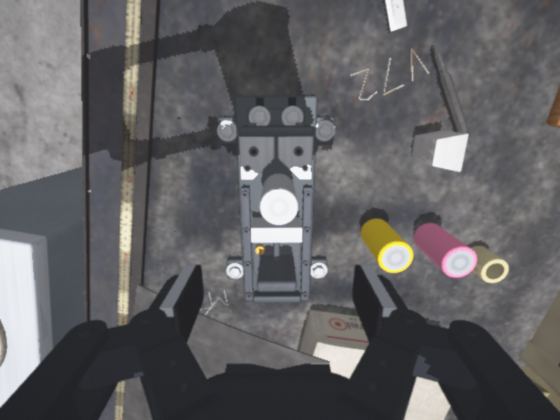

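The wrist view shows the bar upright in the lane at (278,207), between the V (275,165) and the jaw (276,236), at vice x≈7, y≈-1 mm, and let go. Now close the fingers and go behind the plate.

```bash
python3 -m crank '[[-0.04,0,0,0,0,0],[-0.085,0,0,0,0,0],[-0.12,0,0,0,0,0],[-0.1275,0,0,0,0,0],[-0.1275,0,0,0,0,0],[-0.1275,0,0.04,0,0,0],[-0.1275,0,0.09,0,0,0],[-0.1275,0,0.125,0,0,0],[-0.1275,0,0.135,0,0,0],[-0.1275,0,0.135,0,0,0],[-0.1275,0,0.135,0,0,0]]' 0 20
python3 - <<'E'
from h import *
s=manip.get_state();print(vice(s['position'])*1000);p=OV+XV*(-.094);plan(p[0],p[1],.066)
E
```

```text
clock: 9.65
position: [0.4676, 0.1723, 0.0675]
ee_rot: [0.001, 0.636, 0.772, 0.002]
contact_force: [-0.3, -1.2, 0.0]
width: 0.0002
[-118.83890065   -1.48976409]
shift [ 0.0248 -0.0015  0.0015] rot [ 0.24 -0.01 -0.05] t 9.65 F [-0.32 -1.2   0.02] pos [0.4676 0.1723 0.0675] w 0.0002
```

```bash
python3 -m crank '[[0.008,-0.001,0,0,0,0],[0.016,-0.0015,0,0,0,0],[0.02,-0.0015,0.001,0,0,0],[0.023,-0.0015,0.001,0,0,0],[0.023,-0.0015,0.001,0,0,0],[0.023,-0.0015,0.001,0,0,0]]'
python3 -m crank '[[0.001,0,0,0,0,0],[0.002,0,0,0,0,0],[0.003,0,0,0,0,0],[0.004,0,0,0,0,0]]'
python3 -m crank '[[0.001,0,0,0,0,0],[0.002,0,0,0,0,0],[0.003,0,0,0,0,0],[0.004,0,0,0,0,0]]'
python3 - <<'E'
from h import *
s=manip.get_state();print(vice(s['position'])*1000,s['contact_force'][:2]@XV)
E
```

```text
clock: 10.4
position: [0.4617, 0.1945, 0.0665]
ee_rot: [0.001, 0.636, 0.772, 0.002]
contact_force: [-0.3, -0.6, -0.6]
width: -0.0001
clock: 10.9
position: [0.4612, 0.1972, 0.0665]
ee_rot: [0.002, 0.635, 0.772, 0.001]
contact_force: [1.9, -8.0, 1.7]
width: 0.0003
clock: 11.4
position: [0.4607, 0.2001, 0.0665]
ee_rot: [0.003, 0.635, 0.773, 0.0]
contact_force: [1.6, -5.0, 1.3]
width: -0.0002
[-9.02544550e+01 -3.33435001e-02] -5.218086179493508
```

```bash
python3 -m crank '[[0.001,0,0,0,0,0],[0.002,0,0,0,0,0],[0.003,0,0,0,0,0],[0.004,0,0,0,0,0],[0.005,0,0,0,0,0],[0.006,0,0,0,0,0],[0.007,0,0,0,0,0],[0.008,0,0,0,0,0],[0.009,0,0,0,0,0],[0.010,0,0,0,0,0]]'
python3 -m crank '[[0.001,0,0,0,0,0],[0.002,0,0,0,0,0],[0.003,0,0,0,0,0],[0.004,0,0,0,0,0],[0.005,0,0,0,0,0],[0.006,0,0,0,0,0]]'
python3 -m crank '[[0.001,0,0,0,0,0],[0.002,0,0,0,0,0],[0.003,0,0,0,0,0],[0.004,0,0,0,0,0],[0.005,0,0,0,0,0],[0.006,0,0,0,0,0]]'
python3 - <<'E'
from h import *
s=manip.get_state();print(vice(s['position'])*1000,s['contact_force'][:2]@XV)
for n in('scene','top'):
    d=grab(n);P=pts(d);z=P[...,2];v=vice(P.reshape(-1,3)).reshape(P.shape[:2]+(2,))
    m=(abs(z-.082)<.004)&(np.hypot(v[...,0]-.012,v[...,1])<.035)
    p=(v[m]*1000).astype(np.float32);print(n,len(p),cv2.minEnclosingCircle(p) if len(p) else '')
    if n=='scene':cv2.imwrite('pics/c.png',cv2.resize(d['frame'][130:330,170:370],None,fx=2.5,fy=2.5))
E
```

```text
clock: 12.65
position: [0.4589, 0.2088, 0.0665]
ee_rot: [0.004, 0.635, 0.773, -0.001]
contact_force: [1.1, -5.8, 0.5]
width: 0.0001
clock: 13.4
position: [0.458, 0.2133, 0.0666]
ee_rot: [0.005, 0.634, 0.773, -0.002]
contact_force: [1.8, -7.4, 2.5]
width: -0.0001
clock: 14.15
position: [0.4572, 0.2178, 0.0666]
ee_rot: [0.006, 0.634, 0.774, -0.003]
contact_force: [2.0, -7.2, 1.2]
width: -0.0001
[-7.21375930e+01 -1.35378932e-02] -7.497322151696897
scene 241 ((11.869386672973633, 0.815986156463623), 19.567651748657227)
top 343 ((13.247065544128418, -2.2571330070495605), 17.869295120239258)
```

View pics/c.png

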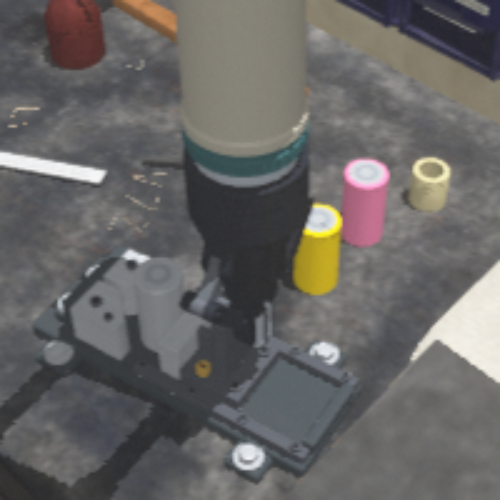

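The bar stands upright against the jaw at crop (160,300), about 13 mm short of the V's expected seat. Continue.

```bash
python3 -m crank '[[0.001,0,0,0,0,0],[0.002,0,0,0,0,0],[0.003,0,0,0,0,0],[0.004,0,0,0,0,0],[0.005,0,0,0,0,0],[0.006,0,0,0,0,0],[0.007,0,0,0,0,0]]'
python3 -m crank '[[0.0007,0,0,0,0,0],[0.0014,0,0,0,0,0],[0.002,0,0,0,0,0],[0.0026,0,0,0,0,0],[0.0032,0,0,0,0,0],[0.0038,0,0,0,0,0]]'
python3 - <<'E'
from h import *
s=manip.get_state();print(vice(s['position'])*1000,s['contact_force'][:2]@XV);plan(s['position'][0],s['position'][1],.066)
for n in('scene','top'):
    d=grab(n);P=pts(d);z=P[...,2];v=vice(P.reshape(-1,3)).reshape(P.shape[:2]+(2,))
    m=(abs(z-.082)<.004)&(np.hypot(v[...,0]-.02,v[...,1])<.035)
    p=(v[m]*1000).astype(np.float32);print(n,len(p),cv2.minEnclosingCircle(p) if len(p) else '')
E
```

```text
clock: 15.12
position: [0.456, 0.2234, 0.0666]
ee_rot: [0.007, 0.633, 0.774, -0.003]
contact_force: [1.5, -7.4, 1.0]
width: -0.0001
clock: 15.88
position: [0.4555, 0.226, 0.0666]
ee_rot: [0.008, 0.633, 0.774, -0.004]
contact_force: [2.0, -7.1, 1.2]
width: 0.0002
[-6.37583896e+01  4.94860611e-02] -7.332493154299211
shift [ 0.     -0.      0.0006] rot [0.19 0.97 0.34] t 15.88 F [ 2.04 -7.07  1.2 ] pos [0.4555 0.226  0.0666] w 0.0002
scene 236 ((20.333209991455078, 0.08396058529615402), 18.491397857666016)
top 344 ((21.703447341918945, -2.201953172683716), 17.899276733398438)
```

```bash
for i in 1; do :; done
python3 -m crank '[[0.0006,0,0,0,0,0],[0.0012,0,0,0,0,0],[0.0018,0,0,0,0,0],[0.0024,0,0,0,0,0],[0.003,0,0,0,0,0]]'
python3 -m crank '[[0.0006,0,0,0,0,0],[0.0012,0,0,0,0,0],[0.0018,0,0,0,0,0],[0.0022,0,0,0,0,0]]'
```

```text
clock: 16.6
position: [0.4552, 0.2276, 0.0667]
ee_rot: [0.009, 0.633, 0.774, -0.005]
contact_force: [1.7, -7.3, 1.6]
width: -0.0003
clock: 17.1
position: [0.455, 0.2285, 0.0667]
ee_rot: [0.01, 0.632, 0.775, -0.006]
contact_force: [2.6, -7.7, 2.0]
width: 0.0
```

```bash
python3 -m crank '[[0.0006,0,0,0,0,0],[0.0012,0,0,0,0,0],[0.0018,0,0,0,0,0],[0.0022,0,0,0,0,0]]'
```

```text
clock: 17.6
position: [0.4549, 0.2291, 0.0667]
ee_rot: [0.011, 0.632, 0.775, -0.007]
contact_force: [2.4, -9.0, 1.2]
width: 0.0002
```

```bash
python3 -m crank '[[0.001,0,0,0,0,0],[0.0016,0,0,0,0,0],[0.002,0,0,0,0,0],[0.0023,0,0,0,0,0],[0.0023,0,0,0,0,0]]'
python3 - <<'E'
from h import *
s=manip.get_state();print(vice(s['position'])*1000,s['contact_force'][:2]@XV)
for n in('scene','top'):
    d=grab(n);P=pts(d);z=P[...,2];v=vice(P.reshape(-1,3)).reshape(P.shape[:2]+(2,))
    m=(abs(z-.082)<.004)&(np.hypot(v[...,0]-.022,v[...,1])<.035)
    p=(v[m]*1000).astype(np.float32);print(n,len(p),cv2.minEnclosingCircle(p) if len(p) else '')
    print(manip.get_state()['contact_force'][:2]@XV)
E
```

```text
clock: 18.23
position: [0.455, 0.2291, 0.0668]
ee_rot: [0.012, 0.631, 0.776, -0.008]
contact_force: [2.9, -11.8, 0.9]
width: 0.0003
[-6.06701673e+01 -4.31188428e-02] -12.1155622485812
scene 238 ((23.453502655029297, 2.0360734462738037), 18.521955490112305)
-10.937437620607486
top 309 ((24.908187866210938, 0.3127777874469757), 17.87318992614746)
-10.69346487294717
```

The arm stopped advancing while the force rose to 11–12 N, and the bar moved sideways to centre, so it is in the V. One slightly firmer press, then back off.

```bash
python3 -m crank '[[0.0016,0,0,0,0,0],[0.002,0,0,0,0,0],[0.0023,0,0,0,0,0],[0.0025,0,0,0,0,0],[0.0025,0,0,0,0,0],[0.0025,0,0,0,0,0]]'
python3 - <<'E'
from h import *
s=manip.get_state();print(vice(s['position'])*1000,s['contact_force'][:2]@XV)
for n in('scene','top','top'):
    viewer.get_image(n);print(manip.get_state()['contact_force'][:2]@XV)
E
```

```text
clock: 19.08
position: [0.455, 0.229, 0.0668]
ee_rot: [0.014, 0.63, 0.776, -0.01]
contact_force: [3.1, -11.3, 1.3]
width: 0.0002
[-6.07649179e+01 -5.35201909e-02] -11.67987485658596
-11.146905391909186
-11.999887745418222
-11.469114254389153
```

```bash
python3 -m crank '[[0.0020,0,0,0,0,0],[0.0025,0,0,0,0,0],[0.0028,0,0,0,0,0],[0.003,0,0,0,0,0],[0.003,0,0,0,0,0],[0.003,0,0,0,0,0]]'
python3 - <<'E'
from h import *
s=manip.get_state();print(vice(s['position'])*1000,s['contact_force'][:2]@XV)
for n in('top','top'):
    viewer.get_image(n);print(manip.get_state()['contact_force'][:2]@XV)
E
```

```text
clock: 19.98
position: [0.455, 0.229, 0.0669]
ee_rot: [0.016, 0.629, 0.777, -0.012]
contact_force: [3.5, -12.8, 2.7]
width: -0.0001
[-60.7998951   -0.06910492] -13.228356321391336
-12.535773965198118
-13.121272750391496
```

About 13 N and no motion: snug. Back away.

```bash
python3 -m crank '[[0.001,0,0,0,0,0],[0,0,0,0,0,0],[-0.003,0,0,0,0,0],[-0.01,0,0,0,0,0],[-0.03,0,0,0,0,0],[-0.045,0,-0.02,0,0,0],[-0.05,0,-0.07,0,0,0],[-0.05,0,-0.12,0,0,0],[-0.05,0,-0.12,0,0,0],[-0.05,0,-0.12,0,0,0]]'
python3 - <<'E'
from h import *
for n in('scene','top','wrist'):
    d=grab(n);P=pts(d);z=P[...,2];v=vice(P.reshape(-1,3)).reshape(P.shape[:2]+(2,))
    m=(abs(z-.082)<.005)&(np.hypot(v[...,0]-.024,v[...,1])<.035)
    p=(v[m]*1000).astype(np.float32);print(n,len(p),z[m].mean() if len(p) else '',cv2.minEnclosingCircle(p) if len(p) else '')
    m=(abs(z-.048)<.003)&(v[...,0]<.02)&(v[...,0]>-.03)&(abs(v[...,1])<.022);q=v[m]*1000
    if len(q):print(' jaw top x',np.percentile(q[:,0],[2,98]))
    m=(abs(z-.088)<.004)&(v[...,0]<-.01)&(v[...,0]>-.08)&(abs(v[...,1])<.022);q=v[m]*1000
    if len(q):print(' plate x',np.percentile(q[:,0],[2,50,98]))
    if n=='top':a=cv2.resize(d['frame'][110:330,225:395],None,fx=2.3,fy=2.3)
    if n=='scene':b=cv2.resize(d['frame'][130:330,170:370],None,fx=2,fy=2)
c=np.zeros((510,800,3),np.uint8);c[:a.shape[0],:a.shape[1]]=a[:510];c[:400,395:795]=b;cv2.imwrite('pics/f.png',c)
s=manip.get_state();print(s['clock'],s['contact_force'],s['position'])
E
```

```text
clock: 21.32
position: [0.4635, 0.1848, 0.1884]
ee_rot: [0.016, 0.629, 0.777, -0.012]
contact_force: [-0.1, -1.0, -1.6]
width: -0.0
scene 247 0.08058611680656917 ((22.531391143798828, 2.2670748233795166), 18.40047264099121)
 jaw top x [-19.22535267  15.9610412 ]
 plate x [-48.63037888 -43.36117074 -37.50269572]
top 350 0.08236244492261946 ((24.748668670654297, 0.20855560898780823), 17.939531326293945)
 jaw top x [-27.4206439   6.2845731]
 plate x [-46.77025934 -40.82382107 -35.2434542 ]
wrist 2236 0.08280295099817209 ((23.29839515686035, 0.6656501889228821), 18.07831382751465)
 jaw top x [-26.64012543   5.01578333]
 plate x [-48.03623233 -42.19480877 -36.74681918]
21.475 [ 0.3048419   0.37005969 -0.48860579] [0.46299503 0.18456408 0.1872121 ]
```

View pics/f.png

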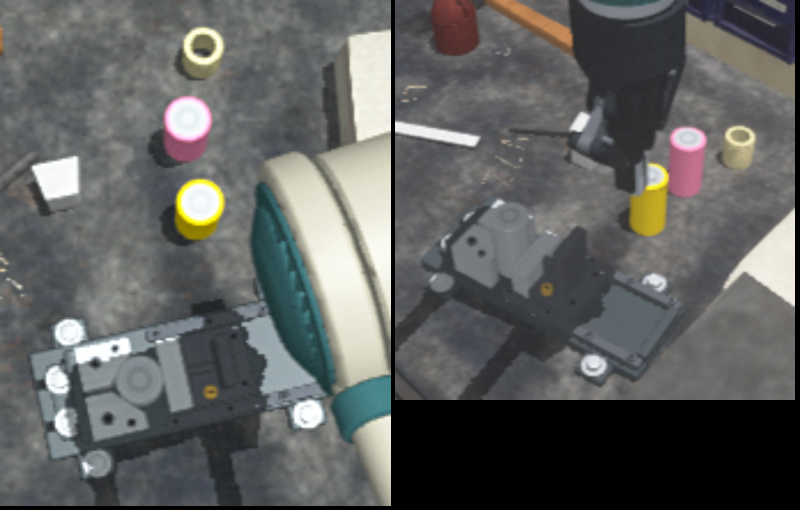

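The bar stands in the V with the jaw against it (left panel (138,378)), the gripper is clear and the bystanders are unmoved. Hand in.

```bash
python3 -c "
from rig import job;print(job.sign_off())"
```

```text
the job is handed in; nothing more can be done
None
```

The grey steel bar now stands upright in the V with the sliding jaw pushed up against it. I handed the job in at about 21.5 s of the 56 s allowed; no verdict was reported.

**What I did:** I gripped the bar from above, lowered it onto the bed until I felt contact, and let go at about x = 7 mm, y = -1 mm in the vice frame. I then pushed the thumb plate with the shut fingers. The jaw slid at about 6–8 N. The bar stopped advancing as the force rose to 11–12 N. I held a final press of about 13 N, with no further movement, and backed off.

**Last checks:**
- **Position:** the bar is centred in the V at y = 0.2 to 0.7 mm and x = 23 to 25 mm, from the top and wrist cameras. The scene camera put it at x = 22.5, y = 2.3 mm, which disagrees by about 2 mm, roughly the calibration error.
- **Seat depth:** my camera estimate of the seat was x ≈ 25–27 mm and the stated range starts at 26 mm, so the reading is slightly short. I judged the bar seated from the force rise and the bar moving sideways to centre.
- **Height:** the top of the bar reads 82 mm above the bench, as expected for a bar standing on the bed (scene camera 80.6 mm).
- **Jaw:** by the top camera its position agrees with touching the bar to within about 0.5 mm.
- **Surroundings:** the ferrule and die look unmoved; most of the punch was outside the last pictures. Nothing touches the bar except the vice.
- **Not measured:** the forces on the jaw and the two V faces after letting go. Taking about 6 N for the brake, I expect about 7 N held at the jaw.

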